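Put the stray hex nut away in the parts carousel

ROBOT

A 6-joint arm with a two-finger parallel gripper is mounted at the origin on the work surface. World frame = base frame: x ahead of the robot, y to its left, z up, the work surface at z = 0. Lengths are in m, angles in rad, forces in N, time in s.
With the tool pointing down it reaches from about 0.35 to 0.775 m from the base axis. Payload 5.5 kg.
Tool frame: the origin (TCP) lies at the very end of the fingers, on their centre line; the grasp point (between the pads) lies env.hold_point_z behind it (env.hold_point_z is the distance from the TCP to the grasp point, in m); z points along the fingers, y is the line along which they close (so a half turn about z gives the same grasp; the last joint's range is limited). The gripper opens to 85 mm and grips with 20 to 120 N. Pads are 22 mm wide; open, the fingers measure 114 mm over their backs; the gripper's body (76 mm by 85 mm) begins 54 mm behind the grasp point. The pads swing forward as they close: fully open they stand 13 mm farther back than shut.
Start: joints at [-1.307, 0.313, 0.046, 1.304, 0, 1.431], TCP at [0.226, -0.529, 0.196] pointing down, gripper open.
Joint ranges: [-2.76, 2.76], [-0.86, 1.69], [-1.03, 1.26], [-2.2, 2.34], [-1.47, 1.5], [-3.14, 3.14]. Speed limits (rad/s): [2.57, 2.57, 3.14, 3.14, 3.14, 3.14].

INTERFACE

Orientations are given as a unit quaternion [w, x, y, z].
In Python, from workcell import env gives the robot as it stands.
- The arm moves only by the tool carry_out, never from a script. Its argument "steps" is a list of rows, each a list of 3 entries, a list of its own where there are three numbers: the turn, a rotation vector about the tool's x, y, z in degrees, then the shift along the tool's x, y, z in cm, then the closure in counts, from 0 (fully open) to 255 (shut). A call has exactly 8 rows; each row is the pose to reach, as a shift and turn from the pose commanded when the call began, along the tool's axes at that moment; what a row does not reach only later rows make up. A row lasts 1/8 s, in which the tool goes at most 62.5 mm and 10.7 degrees, less where a joint would pass 70% of its speed; a pose out of reach is approached as far as the arm can. A call with a gripper value outside its range is refused whole. The fingers move at their own pace and stop on an object; "force" is the grip in N (left out, the last holds). Time passes only in rows, so rows that repeat a pose let the fingers close, or fill a call up. It gives the time, the measured TCP pose, the force, the opening and the grip force at its end, in the units of the state.
- env.get_state(): the state, without advancing time (a new reading comes with each control period).
- env.read_camera(name): name is "scene" or "top"; returns (picture, depth): 420x560x3 uint8, red, green, blue; 420x560 float32, m along the optical axis (not along the pixel's ray), 0 where there is no reading.
- env.get_calibration(name): a dict with "fx", "fy", "cx", "cy" (pixels), "origin" and "orientation" of the camera in the world. Camera axes: x right, y up, looking along -z (the intrinsics and any distortion apply to the point x, -y, -z); pixel columns grow to the right and rows downward; lengths in m; the calibration is good to about 2 mm. A picture is of the moment at which its call begins. get_calibration takes no time and is no camera call.
- env.hand_in(): hands the job in; it is judged then, once.
The state is a dict: "clock": time; "joint_pos": joint angles; "qvel": joint speeds; "tau": joint torques, N m; "tcp_pos": TCP position; "orientation": TCP orientation; "wrist_force": force on the tool from outside, world axes, zero at the start; "ft_torque": the same for the moment, N m; "finger_gap": finger opening in m; "grip_force": force on a finger pad.
Only numpy, scipy, OpenCV 4.12 (cv2) and the standard library are available. Lean on these libraries where they do the work, as an engineer would, in place of code of your own. Each camera call takes 0.05 s, during which the arm holds its last target. There are 200 camera calls.

TASK

Turn the parts carousel by its wooden handle until the bin that holds the hex nuts stands squarely under the opening in the wire guard. Then pick the one loose six-sided nut off the bench, drop it through the opening into that bin and let go, leaving that bin under the opening.

Things in the scene. Friction and masses are not known exactly. Their poses are not given: they have to be found in the camera images.
- nut_center (a point): The loose steel hex nut: 36 mm across flats, 42 across corners, 20 high, 23 mm hole, 0.11 kg. It lies flat on the bench on the robot's right (-y) among a square nut, a flat washer, a bolt and a round bush; the only loose six-sided nut. Point: its centre, 10 mm above the bench. z: axis of the hole; x: square to a pair of flats (flats every 60 degrees).
- handle (a point): Handle of the carousel: wooden bar 70 mm long, 14 wide, 24 high, on a thin stem. Point: bar's centre, on the vertical turning axis, 136 mm above the bench; x along the bar, y across its width, z up. It turns the tray of bins with it (friction 0.15 N m, stays where left). At the start the hex-nut bin is 26 to 72 degrees anticlockwise (from above) of the opening, so turn clockwise.
- hexbin (a point): Hex-nut bin, one of six 60 degree bins in the turning blue steel tray (336 mm across); two hex nuts are fixed in it by the outer wall. The others hold square nuts, washers, bolts, bushes; one is empty. Point: middle of its floor, 108 mm from the turning axis, 34 mm above the bench. Walls rise to 76 mm above the bench; the bin spans 50 to 165 mm from the axis, 105 mm wide at the point.
- opening (a point): Opening in the fixed wire guard that covers the tray 92 mm above the bench (gaps too small for the nut): a sector 74 degrees wide, open to the outside, with a flat steel tongue on the grey base below it; its direction varies. Point: its middle, 108 mm from the turning axis, 92 mm above the bench. The hex-nut bin is right when its point is straight below this one.
There are look-alikes about, which are no part of the job. What is shaped like the part that bears nut_center but red or yellow is not meant.

How it is judged:
By the outcome, as a careful person would: the job done as asked, in the order asked, and still so for the second after the job is handed in, with the robot touching nothing.
It also fails if it takes over 48 s, if anything falls off the work surface, if the arm or the gripper's body presses on something with over 40 N, if the wrist force passes 120 N, or if a joint passes its speed limit or range.

## Working session

There is one attempt and no reset: what is moved stays moved. The work goes in short steps, Python scripts to look and compute and a tool call to move; the robot and the scene stay as the last step left them, time stands still between calls to the robot, and variables do not carry over. Pictures are saved under pics/ and viewed, at most 10 in all, crops included, and the job is handed in when it is done.

Besides the shell and the picture viewer there is one more tool, called by a JSON object that holds its "method" and its "body", one argument or row to a line. carry_out: Moves the arm, as the interface text tells. Its arguments: {"type":"object","properties":{"steps":{"type":"array","items":{"type":"array"}},"force":{"type":"number"}},"required":["steps"]}

```bash
mkdir -p pics; ls
cat > h.py <<'E'
import numpy as np, cv2
from scipy.spatial.transform import Rotation as R
from workcell import env
def q2R(q): return R.from_quat([q[1],q[2],q[3],q[0]]).as_matrix()
def cloud(name):
    im,d=env.read_camera(name); c=env.get_calibration(name)
    v,u=np.mgrid[:im.shape[0],:im.shape[1]]
    P=np.stack([(u-c['cx'])/c['fx']*d,-(v-c['cy'])/c['fy']*d,-d],-1)
    W=P@q2R(c['orientation']).T+np.array(c['origin']); W[d==0]=np.nan
    return im,d,W
def ray(name,u,v,z):
    c=env.get_calibration(name); r=q2R(c['orientation'])@np.array([(u-c['cx'])/c['fx'],-(v-c['cy'])/c['fy'],-1])
    o=np.array(c['origin']); return o+r*(z-o[2])/r[2]
def save(n,im): cv2.imwrite('pics/'+n,im[...,::-1])
E
python3 - <<'E'
from h import *
for n in('scene','top'):
    im,d,W=cloud(n); save(n+'0.png',im); np.save(n+'W.npy',W); print(env.get_calibration(n))
print(env.get_state(),env.hold_point_z)
E
```

```text
pics
{'fx': 479.52570810928086, 'fy': 479.52570810928086, 'cx': 277.53164628756645, 'cy': 218.5827412348773, 'origin': array([ 0.82419486, -0.66737409,  0.70138303]), 'orientation': array([0.88792148, 0.3783756 , 0.09469999, 0.24384271])}
{'fx': 414.52131155202125, 'fy': 414.52131155202125, 'cx': 283.218564125352, 'cy': 214.13742576797944, 'origin': array([ 0.37376088, -0.1223491 ,  1.00280562]), 'orientation': array([-0.69803407, -0.06419697,  0.05418735,  0.71111948])}
{'clock': 0.1, 'joint_pos': array([-1.30661858e+00,  3.13941361e-01,  4.51039201e-02,  1.30361337e+00,
       -1.03865627e-06,  1.43120278e+00]), 'qvel': array([-0.00137902, -0.00127495,  0.00485567, -0.00033837,  0.00017674,
       -0.00102445]), 'tau': array([ 3.18897517e-03, -4.81724167e+01,  2.99244171e+01,  1.27147263e-02,
       -5.57628857e-05, -5.83600741e-07]), 'tcp_pos': array([ 0.22577008, -0.52826369,  0.19499359]), 'orientation': array([-8.25603084e-04,  9.79689880e-01,  2.00516968e-01, -5.20155117e-05]), 'wrist_force': array([0.05114585, 0.64161114, 0.02783519]), 'ft_torque': array([-0.01613249,  0.01454268,  0.03207933]), 'grip_force': 0.0, 'finger_gap': 0.08531511312176895} 0.0187
```

View pics/scene0.png

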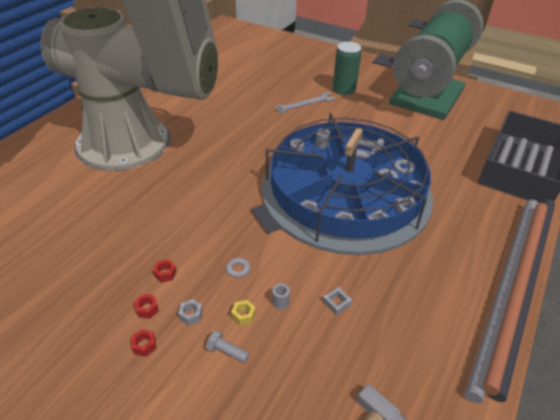

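View pics/top0.png

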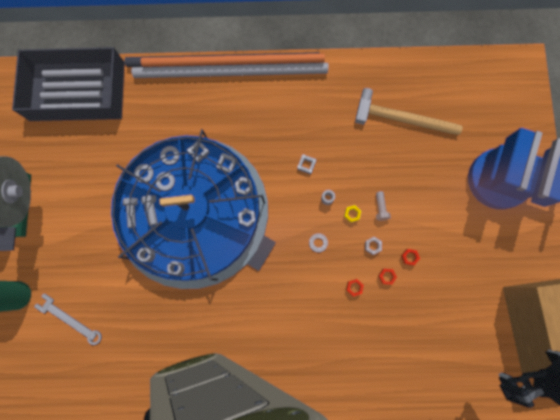

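The views show the carousel (top ≈ (190,208), handle (177,200), tongue (260,252)) and the loose hex nut at top (374,246), scene (190,311). Next I'll take a closer crop and some measurements.

Run:
```python
from h import *
im=cv2.imread('pics/top0.png'); c=cv2.resize(im[125:295,100:285],None,fx=3.4,fy=3.4,interpolation=cv2.INTER_CUBIC); cv2.imwrite('pics/c1.png',c)
im=im[...,::-1];W=np.load('topW.npy'); hsv=cv2.cvtColor(np.ascontiguousarray(im),cv2.COLOR_RGB2HSV)
print('axes: right',ray('top',300,200,0)-ray('top',200,200,0),'down',ray('top',200,300,0)-ray('top',200,200,0))
# handle
sub=np.zeros(im.shape[:2],bool); sub[185:215,155:200]=1
m=sub&(W[...,2]>.115)
m2=sub&(hsv[...,0]<22)&(hsv[...,1]>70)&(hsv[...,2]>120)
for k in(m,m2):
  v,u=np.nonzero(k); print(len(u),np.nanmedian(W[k],0)); r=cv2.minAreaRect(np.c_[u,v].astype(np.float32)); print(r, ray('top',*r[0],.148)); 
  b=cv2.boxPoints(r); print(np.array([ray('top',*p,.148)[:2] for p in b]).round(4).tolist())
# nut: grey pixels
g=(hsv[...,1]<90)&(hsv[...,2]>90); s=np.zeros_like(g); s[232:262,358:392]=1; k=(g&s)
n,l,st,ce=cv2.connectedComponentsWithStats(k.astype(np.uint8)); i=1+st[1:,4].argmax(); v,u=np.nonzero(l==i); hull=cv2.convexHull(np.c_[u,v].astype(np.int32)); 
M=cv2.moments(hull); c=(M['m10']/M['m00'],M['m01']/M['m00']); print('nut',st[i],c,ray('top',*c,.02),ray('top',*c,.01))
for z in (0.01,.02):
  h=np.array([ray('top',*p[0],z)[:2] for p in hull]); print(h.min(0),h.max(0))
# blue tray circle: rim
for nm in('top',):
  z=W[...,2]; rr=(z>.06)&(z<.08)&(hsv[...,0]>100)&(hsv[...,0]<130); rr[:, :100]=0; rr[:,290:]=0; rr[300:]=0
  p=W[rr]; print(len(p), p.min(0),p.max(0))
```

```text
axes: right [-0.00506202 -0.24741942  0.        ] down [-0.24271653 -0.00395829  0.        ]
291 [0.55185386 0.1127101  0.14726893]
((177.09756469726562, 201.37803649902344), (10.049270629882812, 34.34421157836914), 83.6598129272461) [0.55029237 0.11209733 0.148     ]
[[0.5577, 0.1497], [0.5645, 0.0774], [0.5429, 0.0746], [0.5362, 0.1466]]
214 [0.55335734 0.11496582 0.14814056]
((176.3960418701172, 199.96041870117188), (6.766253471374512, 33.2342414855957), 84.2894058227539) [0.55337811 0.11366343 0.148     ]
[[0.5578, 0.1496], [0.5635, 0.0795], [0.549, 0.0778], [0.5433, 0.1477]]
nut [365 237  17  18 188] (373.14350797266513, 245.41989369779802) [ 0.46088533 -0.32133217  0.02      ] [ 0.46177181 -0.32335681  0.01      ]
[ 0.441281   -0.34266655] [ 0.48203276 -0.3035214 ]
[ 0.44060091 -0.34044741] [ 0.4809422  -0.30169655]
3288 [ 0.38594883 -0.06494551  0.06000155] [0.95941742 0.33729403 0.07993839]
```

View pics/c1.png

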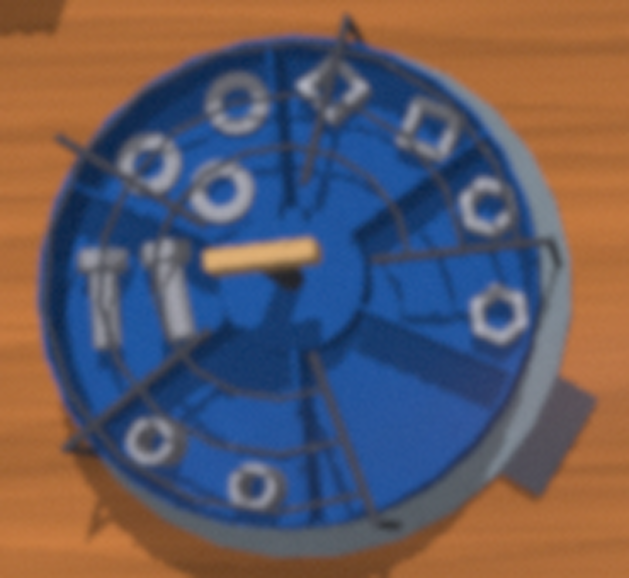

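The crop shows hex nuts at (485,205) and (498,313), the opening between wires ending at (548,240) and (385,520), and the tongue at (550,440). I'll now get the angles about the axis from the depth.

```bash
cat > ang.py <<'E'
from h import *
def ang(W,im,A):
    hsv=cv2.cvtColor(np.ascontiguousarray(im),cv2.COLOR_RGB2HSV)
    d=W[...,:2]-A; r=np.hypot(d[...,0],d[...,1]); t=np.degrees(np.arctan2(d[...,1],d[...,0])); z=W[...,2]
    blue=(hsv[...,0]>100)&(hsv[...,0]<130)&(hsv[...,1]>120)
    k=blue&(z>.066)&(z<.082)&(r>.075)&(r<.155)
    h=np.exp(1j*np.radians(6*t[k])); print('div n',k.sum(),'mod60',np.degrees(np.angle(h.mean()))/6,abs(h.mean()))
    k2=(~blue)&(z>.086)&(z<.1)&(r>.06)&(r<.165); hi,_=np.histogram(t[k2],36,(-180,180)); print('wires',[(int(-180+10*i),int(c)) for i,c in enumerate(hi) if c>8])
    rim=blue&(z>.06)&(z<.085)&(r>.158)&(r<.18); p=W[rim]; M=np.c_[2*p[:,:2],np.ones(len(p))]; s=np.linalg.lstsq(M,(p[:,:2]**2).sum(1),rcond=None)[0]; print('rim',len(p),s[:2],np.sqrt(s[2]+s[:2]@s[:2]))
    return hsv,r,t,z
E
python3 - <<'E'
from ang import *
A=np.array([.5534,.1137])
im=cv2.imread('pics/top0.png')[...,::-1]; W=np.load('topW.npy')
hsv,r,t,z=ang(W,im,A)
f=lambda u,v,z:(lambda p:(round(float(np.hypot(*(p[:2]-A))),4),round(float(np.degrees(np.arctan2(*(p[:2]-A)[::-1]))),1)))(ray('top',100+u/3.4,125+v/3.4,z))
print('nuts',f(485,205,.054),f(498,313,.054)); print('wire ends',f(548,240,.092),f(385,520,.092),f(375,262,.092),f(312,350,.092))
k=(r>.19)&(r<.26)&(hsv[...,1]<110)&(z<.03); k[:, :200]=0; k=cv2.morphologyEx(k.astype(np.uint8),cv2.MORPH_OPEN,np.ones((5,5)))>0
n,l,st,ce=cv2.connectedComponentsWithStats(k.astype(np.uint8)); print(st,ce); i=1+st[1:,4].argmax(); k=l==i
v,u=np.nonzero(k);print('tongue',np.median(z[k])); rc=cv2.minAreaRect(np.c_[u,v].astype(np.float32)); print(rc,[f((p[0]-100)*3.4,(p[1]-125)*3.4,.012) for p in cv2.boxPoints(rc)],f((ce[i][0]-100)*3.4,(ce[i][1]-125)*3.4,.012))
for zz in(.02,.03,.04,): pass
print(W[205,196-100+100], [W[int(125+y/3.4),int(100+x/3.4)].round(3).tolist() for x,y in((550,440),(420,430),(290,430))])
E
```

```text
div n 343 mod60 5.983026764115466 0.9976223669809423
wires [(-180, 14), (-170, 36), (-160, 93), (-90, 94), (-80, 27), (-70, 38), (-60, 29), (-50, 32), (-40, 18), (-30, 25), (-20, 125), (-10, 26), (0, 23), (10, 23), (20, 35), (30, 29), (40, 37), (50, 125), (60, 29), (70, 45), (80, 44), (90, 51), (100, 41), (110, 45), (120, 121), (130, 73), (140, 43), (150, 28), (160, 16), (170, 24)]
rim 686 [0.55370075 0.11410722] 0.16581020829827484
nuts (0.1396, -68.2) (0.1406, -99.9)
wire ends (0.1765, -84.2) (0.1775, -156.9) (0.0614, -85.0) (0.0564, -158.6)
[[     0      0    560    420 234862]
 [   251    238     23     31    338]] [[279.52492102 209.43688634]
 [262.18343195 253.35502959]]
tongue 0.01018891103516284
((262.2131042480469, 253.54275512695312), (11.40169620513916, 33.61085891723633), 31.32869529724121) [(0.1922, -133.7), (0.1926, -109.7), (0.2195, -111.3), (0.2189, -132.2)] (0.2016, -121.7)
[0.55853389 0.09140177 0.06227266] [[0.446, -0.055, 0.01], [0.453, 0.032, 0.036], [0.455, 0.121, 0.037]]
```

```bash
cat > go.py <<'E'
import sys
from h import *
def go(x,y,z,yaw):
    s=env.get_state(); q=q2R(s['orientation']); a=np.radians(yaw)
    T=np.array([[np.cos(a),np.sin(a),0],[np.sin(a),-np.cos(a),0],[0,0,-1]])
    print('turn',np.degrees(R.from_matrix(q.T@T).as_rotvec()).round(2),'shift cm',(100*q.T@(np.array([x,y,z])-s['tcp_pos'])).round(2))
    print(s['clock'],'tcp',s['tcp_pos'].round(4),'yaw',np.degrees(np.arctan2(q[1,0],q[0,0])).round(2),'z',q[:,2].round(4),'j',s['joint_pos'].round(3),'gap',s['finger_gap'],'grip',s['grip_force'],'F',s['wrist_force'].round(1))
if __name__=='__main__': go(*map(float,sys.argv[1:]))
E
python3 go.py .5535 .1138 .19 95.5; python3 go.py .389 -.208 .19 59
```

```text
turn [-7.000e-02 -7.000e-02 -7.237e+01] shift cm [ 55.36 -46.17   0.59]
0.1 tcp [ 0.2258 -0.5283  0.195 ] yaw 23.13 z [-4.0e-04  1.6e-03 -1.0e+00] j [-1.307  0.314  0.045  1.304 -0.     1.431] gap 0.08531511312176895 grip 0.0 F [0.1 0.6 0. ]
turn [ -0.09  -0.04 -35.87] shift cm [ 27.59 -23.04   0.54]
0.1 tcp [ 0.2258 -0.5283  0.195 ] yaw 23.13 z [-4.0e-04  1.6e-03 -1.0e+00] j [-1.307  0.314  0.045  1.304 -0.     1.431] gap 0.08531511312176895 grip 0.0 F [0.1 0.6 0. ]
```

{"method": "carry_out", "body": {
  "steps": [
    [[0,0,-10],[4.5,-3.8,0],0],
    [[0,0,-20],[9,-7.5,0],0],
    [[0,0,-30],[13.5,-11.3,0],0],
    [[0,0,-40],[18,-15,0],0],
    [[0,0,-50],[22.5,-18.8,0],0],
    [[0,0,-60],[27,-22.5,0],0],
    [[0,0,-70],[31.5,-26.3,0],0],
    [[0,0,-72.4],[36,-30,0],0]
  ],
  "force": 60
}}

```text
clock: 1.1
tcp_pos: [0.4395, -0.1096, 0.1957]
orientation: [0.0, 0.671, 0.741, -0.0]
wrist_force: [0.9, -1.3, 0.0]
finger_gap: 0.0853
grip_force: 0.0
```

```bash
python3 go.py .5535 .1138 .19 95.5
```

```text
turn [0.   0.01 0.16] shift cm [21.11 13.55  0.56]
1.1 tcp [ 0.4395 -0.1096  0.1957] yaw 95.66 z [ 1.e-04 -1.e-04 -1.e+00] j [-0.422  0.077 -0.248  1.245 -0.     1.05 ] gap 0.08532497413716066 grip 0.0 F [ 0.9 -1.3  0. ]
```

{"method": "carry_out", "body": {
  "steps": [
    [[0,0,0],[5,3.2,0],0],
    [[0,0,0],[10,6.4,0],0],
    [[0,0,0],[15,9.6,0],0],
    [[0,0,0],[19,12.2,0],0],
    [[0,0,0],[21.1,13.5,0],0],
    [[0,0,0],[21.1,13.5,0.5],0],
    [[0,0,0],[21.1,13.5,0.5],0],
    [[0,0,0],[21.1,13.5,0.5],0]
  ]
}}

```text
clock: 2.1
tcp_pos: [0.5526, 0.1105, 0.1907]
orientation: [-0.0, 0.673, 0.74, -0.0]
wrist_force: [0.2, 0.2, 0.2]
finger_gap: 0.0853
grip_force: 0.0
```

```bash
python3 go.py .5535 .1138 .117 95.5
python3 - <<'E'
from h import *
im,d,W=cloud('scene'); save('s1.png',cv2.resize(im[60:260,220:460],None,fx=3,fy=3))
E
```

```text
turn [-0.03  0.01 -0.05] shift cm [0.32 0.12 7.37]
2.1 tcp [0.5526 0.1105 0.1907] yaw 95.45 z [-5.e-04 -3.e-04 -1.e+00] j [ 0.055  0.293  0.005  1.284 -0.     1.531] gap 0.08531385774002037 grip 0.0 F [0.2 0.2 0.2]
```

View pics/s1.png

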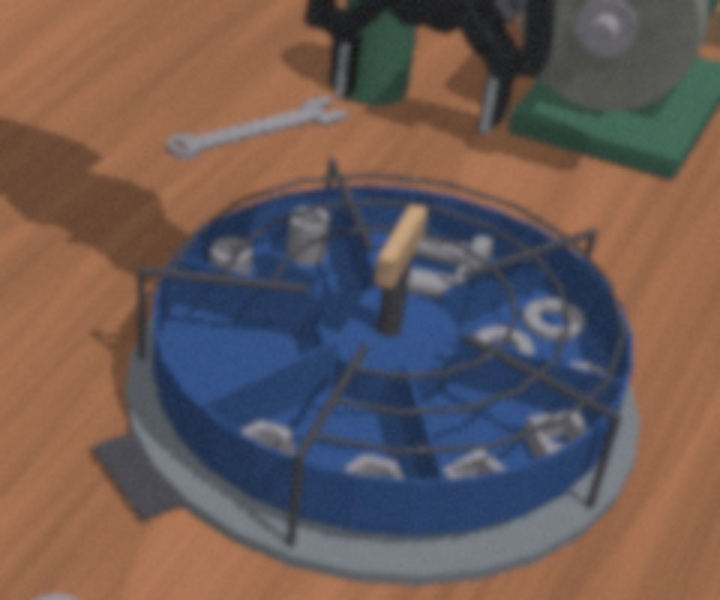

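The fingers straddle the bar at crop (400,245) with clear space around it; descend and grip.

{"method": "carry_out", "body": {
  "steps": [
    [[0,0,0],[0.3,0.1,2.5],0],
    [[0,0,0],[0.3,0.1,5],0],
    [[0,0,0],[0.3,0.1,7.3],0],
    [[0,0,0],[0.3,0.1,7.3],80],
    [[0,0,0],[0.3,0.1,7.3],160],
    [[0,0,0],[0.3,0.1,7.3],255],
    [[0,0,0],[0.3,0.1,7.3],255],
    [[0,0,0],[0.3,0.1,7.3],255]
  ],
  "force": 60
}}

```text
clock: 3.15
tcp_pos: [0.5541, 0.1147, 0.1182]
orientation: [0.0, 0.672, 0.74, 0.0]
wrist_force: [0.2, -1.0, -0.4]
finger_gap: 0.0001
grip_force: 0.0
```

```bash
python3 go.py .5535 .1138 .117 95.5
```

```text
turn [0.04 0.01 0.04] shift cm [-0.08 -0.07  0.12]
3.15 tcp [0.5541 0.1147 0.1182] yaw 95.54 z [ 8.e-04 -1.e-04 -1.e+00] j [ 0.062  0.329 -0.125  1.116 -0.     1.536] gap 0.00014680903418143475 grip 0.0 F [ 0.2 -1.  -0.4]
```

The fingers shut on nothing, so I'll check where things are in the scene view.

Run:
```python
from h import *
W=np.load('sceneW.npy'); im=cv2.imread('pics/scene0.png')[...,::-1]
hsv=cv2.cvtColor(np.ascontiguousarray(im),cv2.COLOR_RGB2HSV)
s=np.zeros(im.shape[:2],bool); s[125:160,340:366]=1
k=s&(hsv[...,0]<22)&(hsv[...,1]>70)&(hsv[...,2]>120)
print(k.sum(),np.nanmedian(W[k],0),np.nanmin(W[k],0),np.nanmax(W[k],0)); v,u=np.nonzero(k); print(u.mean(),v.mean(),ray('scene',u.mean(),v.mean(),.14))
print('nut scene',ray('scene',190,311,.015))
im,d,W=cloud('top'); save('t2.png',cv2.resize(im[100:300,80:320],None,fx=2.5,fy=2.5)); im,d,W=cloud('scene'); save('s2.png',cv2.resize(im[40:260,200:460],None,fx=2.5,fy=2.5))
```

```text
190 [0.56032832 0.10343303 0.14832132] [0.54866316 0.07788957 0.1287177 ] [0.56710583 0.14610023 0.15214085]
353.61578947368423 140.8578947368421 [0.5571755  0.11350113 0.14      ]
nut scene [ 0.46291837 -0.32381638  0.015     ]
```

View pics/s2.png

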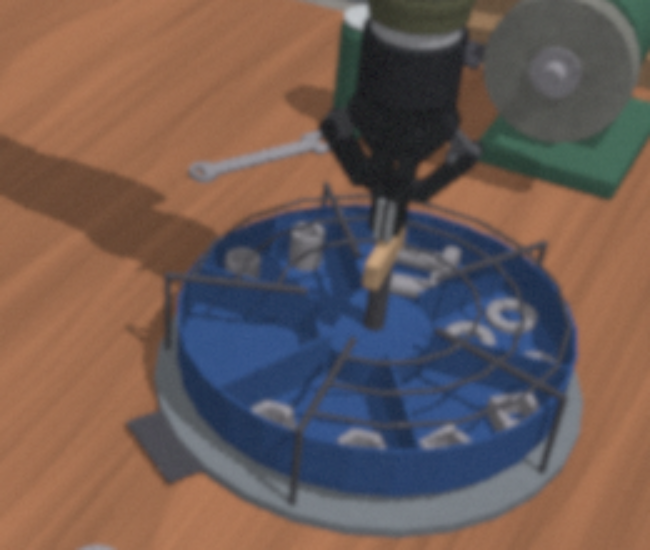

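The closed fingertips (crop ≈ (385,235)) appear behind or above the bar (383,258). I'll measure the fingertip position from depth.

Run:
```python
from h import *
im,d,W=cloud('scene')
for v in range(104,156,3): print(v,[ (u,*W[v,u].round(3).tolist(), im[v,u].tolist()) for u in (351,355)])
im,d,W=cloud('top'); v,u=np.mgrid[:420,:560]
k=(np.hypot(W[...,0]-.5535,W[...,1]-.114)<.09)&(W[...,2]>.11)
print('top k',k.sum(),np.nanmin(W[k],0),np.nanmax(W[k],0),np.nanmedian(W[k],0))
c=env.get_calibration('scene')
def proj(P): 
    p=q2R(c['orientation']).T@(np.array(P)-c['origin']); return c['cx']+c['fx']*p[0]/-p[2], c['cy']-c['fy']*p[1]/-p[2]
print(proj([.554,.1147,.118]),proj([.5535,.1138,.148]),proj([.554,.1147,.17]))
```

```text
104 [(351, 0.548, 0.093, 0.232, [32, 30, 35]), (355, 0.551, 0.108, 0.225, [30, 31, 32])]
107 [(351, 0.548, 0.095, 0.225, [35, 34, 39]), (355, 0.55, 0.111, 0.217, [27, 27, 33])]
110 [(351, 0.546, 0.103, 0.214, [30, 32, 34]), (355, 0.548, 0.119, 0.206, [36, 36, 36])]
113 [(351, 0.548, 0.1, 0.209, [27, 29, 28]), (355, 0.551, 0.114, 0.202, [32, 31, 34])]
116 [(351, 0.548, 0.102, 0.202, [36, 38, 41]), (355, 0.553, 0.111, 0.198, [22, 26, 29])]
119 [(351, 0.55, 0.099, 0.197, [67, 67, 69]), (355, 0.554, 0.11, 0.192, [42, 45, 45])]
122 [(351, 0.55, 0.101, 0.189, [90, 94, 96]), (355, 0.558, 0.103, 0.191, [78, 79, 84])]
125 [(351, 0.551, 0.101, 0.183, [92, 94, 96]), (355, 0.558, 0.104, 0.183, [94, 93, 97])]
128 [(351, 0.552, 0.103, 0.175, [99, 101, 103]), (355, 0.559, 0.106, 0.175, [99, 100, 102])]
131 [(351, 0.553, 0.102, 0.169, [96, 96, 99]), (355, 0.56, 0.103, 0.171, [103, 105, 107])]
134 [(351, 0.553, 0.104, 0.16, [87, 87, 90]), (355, 0.561, 0.105, 0.163, [103, 104, 106])]
137 [(351, 0.551, 0.112, 0.148, [118, 101, 88]), (355, 0.559, 0.114, 0.149, [144, 121, 100])]
140 [(351, 0.556, 0.1, 0.15, [193, 160, 125]), (355, 0.563, 0.105, 0.149, [172, 142, 111])]
143 [(351, 0.559, 0.093, 0.148, [198, 162, 128]), (355, 0.564, 0.104, 0.143, [143, 118, 95])]
146 [(351, 0.564, 0.084, 0.148, [171, 141, 111]), (355, 0.564, 0.106, 0.135, [123, 103, 87])]
149 [(351, 0.565, 0.082, 0.142, [135, 112, 88]), (355, 0.563, 0.111, 0.124, [86, 75, 73])]
152 [(351, 0.566, 0.083, 0.134, [137, 111, 90]), (355, 0.565, 0.11, 0.118, [79, 77, 81])]
155 [(351, 0.559, 0.106, 0.11, [92, 80, 70]), (355, 0.565, 0.112, 0.109, [73, 74, 78])]
top k 16934 [0.46388656 0.06187044 0.11159991] [0.61433695 0.1594651  0.66933838] [0.5283384  0.08267259 0.6338532 ]
(np.float64(351.0883392860847), np.float64(148.95302406133496)) (np.float64(352.5061143723146), np.float64(136.94341846767185)) (np.float64(354.30400093594153), np.float64(127.5510646899491))
```

View pics/t2.png

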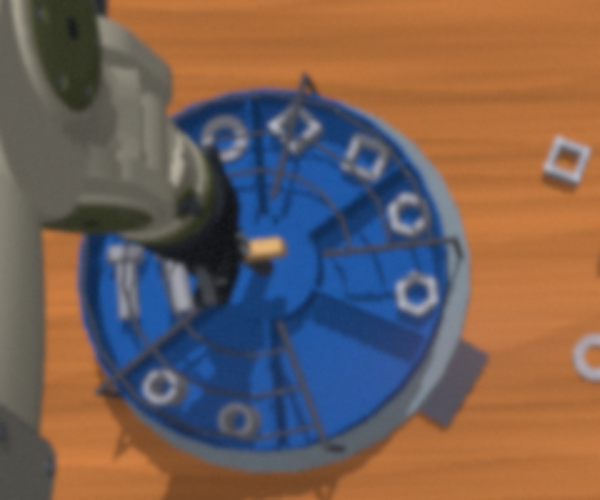

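The xy is right, but the visible tips end at about z≈0.155 instead of the reported 0.118: the fingers shut above the bar. I'll open here and measure the tips.

{"method": "carry_out", "body": {
  "steps": [
    [[0,0,0],[0,0,-2],255],
    [[0,0,0],[0,0,-3],255],
    [[0,0,0],[0,0,-3],200],
    [[0,0,0],[0,0,-3],100],
    [[0,0,0],[0,0,-3],0],
    [[0,0,0],[0,0,-3],0],
    [[0,0,0],[0,0,-3],0],
    [[0,0,0],[0,0,-3],0]
  ]
}}

```text
clock: 4.35
tcp_pos: [0.5538, 0.1146, 0.1477]
orientation: [-0.0, 0.672, 0.74, -0.0]
wrist_force: [0.3, 0.9, -0.4]
finger_gap: 0.0853
grip_force: 0.0
```

```bash
cat > tips.py <<'E'
from h import *
s=env.get_state(); im,d,W=cloud('scene'); t=s['tcp_pos']; print('tcp',t,'gap',s['finger_gap'])
D=np.hypot(W[...,0]-t[0],W[...,1]-t[1]); hsv=cv2.cvtColor(im,cv2.COLOR_RGB2HSV)
k=(D<.075)&(W[...,2]>.1)&(W[...,2]<.3)&(hsv[...,1]<70); k=cv2.morphologyEx(k.astype(np.uint8),cv2.MORPH_OPEN,np.ones((3,3)))>0
P=W[k]; 
for lo in np.arange(.1,.25,.01):
    q=P[(P[:,2]>lo)&(P[:,2]<=lo+.01)]
    if len(q): print(round(lo,3),len(q),'x',q[:,0].min().round(3),q[:,0].max().round(3),'y',q[:,1].min().round(3),q[:,1].max().round(3))
E
python3 tips.py
```

```text
tcp [0.55379822 0.11464924 0.14767568] gap 0.0853261659057843
0.1 25 x 0.552 0.566 y 0.104 0.115
0.11 16 x 0.559 0.565 y 0.106 0.117
0.12 3 x 0.563 0.564 y 0.105 0.11
0.19 2 x 0.603 0.604 y 0.11 0.114
0.2 30 x 0.504 0.607 y 0.098 0.114
0.21 59 x 0.501 0.61 y 0.097 0.115
0.22 71 x 0.5 0.612 y 0.097 0.115
0.23 70 x 0.497 0.611 y 0.096 0.116
0.24 145 x 0.487 0.628 y 0.094 0.126
```

The open tips are at z≈0.198 where 0.161 was expected, so the real tip is about 37 mm higher than reported. Lower by that much more.

{"method": "carry_out", "body": {
  "steps": [
    [[0,0,0],[0,0,2.5],0],
    [[0,0,0],[0,0,5],0],
    [[0,0,0],[0,0,6.6],0],
    [[0,0,0],[0,0,6.6],80],
    [[0,0,0],[0,0,6.6],160],
    [[0,0,0],[0,0,6.6],255],
    [[0,0,0],[0,0,6.6],255],
    [[0,0,0],[0,0,6.6],255]
  ],
  "force": 60
}}

```text
clock: 5.4
tcp_pos: [0.5558, 0.1148, 0.0831]
orientation: [0.001, 0.672, 0.74, 0.001]
wrist_force: [2.9, 0.9, 3.3]
finger_gap: 0.0145
grip_force: 58.5
```

```bash
python3 go.py .5535 .1138 .08 58
python3 - <<'E'
from h import *
W=np.load('sceneW.npy'); print('bench z',[W[v,u].round(4).tolist() for v,u in((360,100),(250,180),(300,420),(150,200))])
W=np.load('topW.npy'); print([W[v,u].round(4).tolist() for v,u in((120,230),(300,250),(220,450),(300,450))])
E
```

```text
turn [ 0.23 -0.07 37.53] shift cm [-0.08 -0.24  0.31]
5.4 tcp [0.5558 0.1148 0.0831] yaw 95.53 z [ 4.1e-03  3.0e-04 -1.0e+00] j [ 0.062  0.353 -0.181  1.033  0.     1.536] gap 0.014514962222294366 grip 58.54106426239014 F [2.9 0.9 3.3]
bench z [[0.3899, -0.4651, -0.0], [0.3499, -0.2123, 0.0001], [0.7942, -0.0872, 0.0025], [0.1845, 0.0726, 0.0009]]
[[0.7893, 0.0219, 0.0026], [0.3385, -0.0273, 0.0018], [0.5212, -0.5155, -0.0014], [0.3307, -0.4985, 0.0012]]
```

{"method": "carry_out", "body": {
  "steps": [
    [[0,0,6],[0,0.2,0],255],
    [[0,0,12],[0,0.2,0],255],
    [[0,0,18],[0,0.2,0],255],
    [[0,0,24],[0,0.2,0],255],
    [[0,0,30],[0,0.2,0],255],
    [[0,0,35],[0,0.2,0],255],
    [[0,0,37.5],[0,0.2,0],255],
    [[0,0,37.5],[0,0.2,0],255]
  ]
}}

```text
clock: 6.4
tcp_pos: [0.5556, 0.1148, 0.083]
orientation: [0.0, 0.875, 0.485, 0.0]
wrist_force: [-2.0, -0.2, 7.0]
finger_gap: 0.0147
grip_force: 59.2
```

```bash
python3 go.py .5535 .1138 .08 58
python3 - <<'E'
from ang import *
A=np.array([.5537,.1140])
for n in('scene','top'):
  im,d,W=cloud(n); save(n+'3.png',im); np.save(n+'W3.npy',W); ang(W,im,A)
W=np.load('sceneW.npy');im=cv2.imread('pics/scene0.png')[...,::-1]; print('before, scene'); ang(W,im,A)
E
```

```text
turn [ 0.03 -0.    0.02] shift cm [-0.2  -0.12  0.3 ]
6.4 tcp [0.5556 0.1148 0.083 ] yaw 58.02 z [ 4.e-04 -2.e-04 -1.e+00] j [ 0.062  0.355 -0.177  1.038 -0.     2.191] gap 0.014729558263131435 grip 59.216904044151306 F [-2.  -0.2  7. ]
div n 641 mod60 28.69081669556972 0.9919276807088795
wires [(-180, 29), (-170, 31), (-160, 138), (-90, 122), (-80, 63), (-70, 64), (-60, 65), (-50, 60), (-40, 54), (-30, 49), (-20, 178), (-10, 40), (0, 40), (10, 32), (20, 35), (30, 36), (40, 37), (50, 129), (60, 39), (70, 43), (80, 21), (120, 79), (130, 49), (140, 37), (150, 37), (160, 35), (170, 32)]
rim 1621 [0.55648969 0.11297448] 0.16629010288694632
div n 386 mod60 28.56547468090302 0.9980556210159268
wires [(-180, 17), (-170, 34), (-160, 105), (-90, 110), (-80, 23), (-70, 19), (-60, 32), (-50, 34), (-40, 29), (-30, 35), (-20, 131), (-10, 19), (0, 23), (10, 28), (20, 14), (80, 19), (90, 43), (100, 38), (110, 38), (120, 97), (130, 56), (140, 25), (150, 34), (160, 15), (170, 12)]
rim 550 [0.55358047 0.11375897] 0.16553995907323726
before, scene
div n 460 mod60 6.349594756636118 0.9893358852203117
wires [(-180, 34), (-170, 29), (-160, 135), (-90, 124), (-80, 63), (-70, 65), (-60, 64), (-50, 59), (-40, 54), (-30, 47), (-20, 181), (-10, 42), (0, 37), (10, 35), (20, 33), (30, 35), (40, 39), (50, 132), (60, 41), (70, 43), (80, 44), (90, 40), (100, 29), (110, 43), (120, 95), (130, 47), (140, 40), (150, 34), (160, 36), (170, 30)]
rim 1696 [0.55643951 0.11310623] 0.16644728277782564
```

The bin is now centred at -121.4° by both cameras (opening ≈ -121.4°). Release and rise, and work out the nut's angle.

{"method": "carry_out", "body": {
  "steps": [
    [[0,0,37.5],[0,0,0],150],
    [[0,0,0],[0,0,0],80],
    [[0,0,0],[0,0,0],0],
    [[0,0,0],[0,0,0],0],
    [[0,0,0],[0,0,-3],0],
    [[0,0,0],[0,0,-7],0],
    [[0,0,0],[0,0,-11],0],
    [[0,0,0],[0,0,-11],0]
  ]
}}

```text
clock: 7.5
tcp_pos: [0.558, 0.115, 0.1955]
orientation: [0.002, 0.875, 0.484, 0.003]
wrist_force: [0.4, 1.0, -0.6]
finger_gap: 0.0854
grip_force: 0.0
```

```bash
python3 - <<'E'
from ang import *
for n,bx in(('top',(232,262,358,392)),('scene',(292,330,172,210))):
  im,d,W=cloud(n); 
  if n=='top': ang(W,im,np.array([.5537,.114]))
  big=cv2.resize(im[bx[0]:bx[1],bx[2]:bx[3]],None,fx=8,fy=8,interpolation=cv2.INTER_CUBIC)
  hsv=cv2.cvtColor(big,cv2.COLOR_RGB2HSV); k=((hsv[...,1]<100)&(hsv[...,2]>60)).astype(np.uint8)
  nn,l,st,ce=cv2.connectedComponentsWithStats(k); i=1+st[1:,4].argmax()
  cn,_=cv2.findContours((l==i).astype(np.uint8),0,1); h=cv2.convexHull(max(cn,key=len))[:,0]
  p=np.array([ray(n,bx[2]+(u+.5)/8-.5,bx[0]+(v+.5)/8-.5,.01)[:2] for u,v in h])
  # widths by direction
  w=[(np.ptp(p@[np.cos(a),np.sin(a)])*1e3,) for a in np.radians(range(0,180,5))]
  print(n,'mid',(p.min(0)+p.max(0))/2,'width by dir',[(5*j,round(x[0],1)) for j,x in enumerate(w)])
  a=np.radians(np.arange(180)); ww=np.array([np.ptp(p@[np.cos(t),np.sin(t)]) for t in a]); f=(ww*np.exp(6j*a)).sum()/90; print('flat dir (max of -): ',(np.degrees(np.angle(f))+180)/6%60,abs(f))
  save('n_'+n+'.png',big)
a=cv2.imread('pics/n_top.png');b=cv2.imread('pics/n_scene.png'); c=np.zeros((310,600,3),np.uint8); c[:a.shape[0],:a.shape[1]]=a; c[:b.shape[0],290:290+b.shape[1]]=b; cv2.imwrite('pics/nn.png',c)
c=env.get_calibration('scene'); p=ray('scene',190,311,.02); e=[ (ray('scene',200,311,.02)-p),(ray('scene',190,321,.02)-p)]; print(e)
E
python3 go.py .462 -.323 .14 0
```

```text
div n 320 mod60 28.604204432822982 0.9982354961714864
wires [(-180, 17), (-170, 31), (-160, 106), (-90, 112), (-80, 23), (-70, 18), (-60, 31), (-50, 35), (-40, 30), (-30, 33), (-20, 136), (-10, 29), (0, 21), (20, 11), (50, 15), (70, 13), (80, 19), (90, 20), (100, 34), (110, 36), (120, 100), (130, 57), (140, 28), (150, 31), (170, 17)]
rim 540 [0.55369822 0.11395439] 0.16569563464377282
top mid [ 0.46194727 -0.32357035] width by dir [(0, np.float64(44.0)), (5, np.float64(43.6)), (10, np.float64(43.0)), (15, np.float64(42.1)), (20, np.float64(41.1)), (25, np.float64(40.1)), (30, np.float64(40.1)), (35, np.float64(41.0)), (40, np.float64(41.8)), (45, np.float64(42.4)), (50, np.float64(42.9)), (55, np.float64(43.4)), (60, np.float64(43.5)), (65, np.float64(43.4)), (70, np.float64(43.0)), (75, np.float64(42.4)), (80, np.float64(41.8)), (85, np.float64(41.1)), (90, np.float64(41.8)), (95, np.float64(42.9)), (100, np.float64(43.8)), (105, np.float64(44.5)), (110, np.float64(44.9)), (115, np.float64(45.0)), (120, np.float64(44.9)), (125, np.float64(44.7)), (130, np.float64(44.2)), (135, np.fl
[... 913 characters left out ...]
float64(57.6)), (125, np.float64(57.7)), (130, np.float64(57.4)), (135, np.float64(56.6)), (140, np.float64(55.6)), (145, np.float64(54.3)), (150, np.float64(54.4)), (155, np.float64(55.1)), (160, np.float64(55.4)), (165, np.float64(55.4)), (170, np.float64(55.0)), (175, np.float64(54.4))]
flat dir (max of -):  27.48129591988435 0.0016005761084209428
[array([ 1.45111709e-02,  8.70934459e-03, -1.11022302e-16]), array([ 0.01232935, -0.01591213,  0.        ])]
turn [ 2.000e-02 -3.000e-02  5.796e+01] shift cm [-42.09  15.27   5.18]
7.6 tcp [0.5559 0.1148 0.1918] yaw 57.96 z [ 5.e-04 -1.e-04 -1.e+00] j [ 0.062  0.299  0.017  1.288 -0.     2.192] gap 0.08576575915516649 grip 0.0 F [ 0.6  0.2 -1. ]
```

View pics/nn.png

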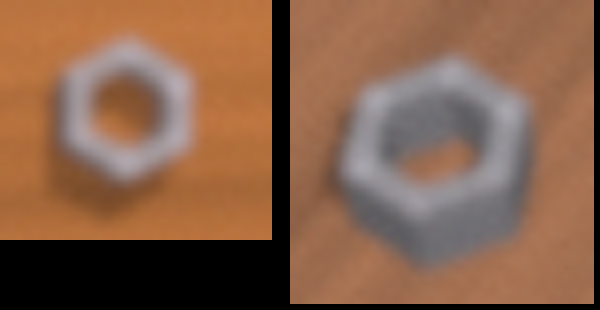

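The nut shows flats left and right in the top view, at about (127,110) in the crop; the flat normals are at 26.5° mod 60, so the present yaw (58 → 56.5) already suits. Go above it.

{"method": "carry_out", "body": {
  "steps": [
    [[0,0,1.5],[-5,1.8,0],0],
    [[0,0,1.5],[-10.5,3.8,0],40],
    [[0,0,1.5],[-16,5.8,0],75],
    [[0,0,1.5],[-21.5,7.8,0],75],
    [[0,0,1.5],[-27,9.8,0],75],
    [[0,0,1.5],[-32.5,11.8,0],75],
    [[0,0,1.5],[-38,13.8,0],75],
    [[0,0,1.5],[-42,15.3,2],75]
  ]
}}

```text
clock: 8.6
tcp_pos: [0.4625, -0.325, 0.1712]
orientation: [0.0, 0.881, 0.472, 0.0]
wrist_force: [0.8, 0.4, 0.1]
finger_gap: 0.06
grip_force: 0.0
```

{"method": "carry_out", "body": {
  "steps": [
    [[0,0,0],[0,0,3],75],
    [[0,0,0],[0,0,6],75],
    [[0,0,0],[0,0,8],75],
    [[0,0,0],[0,0,9],75],
    [[0,0,0],[0,0,9],75],
    [[0,0,0],[0,0,9],75],
    [[0,0,0],[0,0,9],75],
    [[0,0,0],[0,0,9],75]
  ]
}}

```text
clock: 9.6
tcp_pos: [0.4637, -0.3228, 0.0825]
orientation: [0.001, 0.881, 0.474, 0.0]
wrist_force: [0.7, -0.4, 0.2]
finger_gap: 0.0599
grip_force: 0.0
```

```bash
python3 go.py .4625 -.323 -.034 56.5; sed -i 's/>.1)&/>.04)\&/; s/arange(.1,/arange(.04,/; s/\.01)\]/.005)]/' tips.py; sed -i 's/,.25,.01)/,.16,.005)/; s/lo+.01)/lo+.005)/' tips.py; python3 tips.py
python3 - <<'E'
from h import *
im,d,W=cloud('scene'); save('s5.png',cv2.resize(im[210:370,100:300],None,fx=3.5,fy=3.5))
E
```

```text
turn [0.08 0.02 0.04] shift cm [-0.08 -0.1  11.65]
9.6 tcp [ 0.4637 -0.3228  0.0825] yaw 56.54 z [ 0.001 -0.001 -1.   ] j [-0.75   0.351 -0.185  1.033 -0.     1.405] gap 0.05989236574058916 grip 0.0 F [ 0.7 -0.4  0.2]
tcp [ 0.46366792 -0.32280809  0.08253667] gap 0.05989236574058916
0.125 7 x 0.489 0.5 y -0.351 -0.334
0.13 18 x 0.437 0.5 y -0.352 -0.299
0.135 46 x 0.434 0.504 y -0.353 -0.299
0.14 25 x 0.437 0.504 y -0.353 -0.306
0.145 33 x 0.433 0.505 y -0.353 -0.314
0.15 5 x 0.497 0.502 y -0.354 -0.344
0.155 1 x 0.488 0.488 y -0.352 -0.352
```

View pics/s5.png

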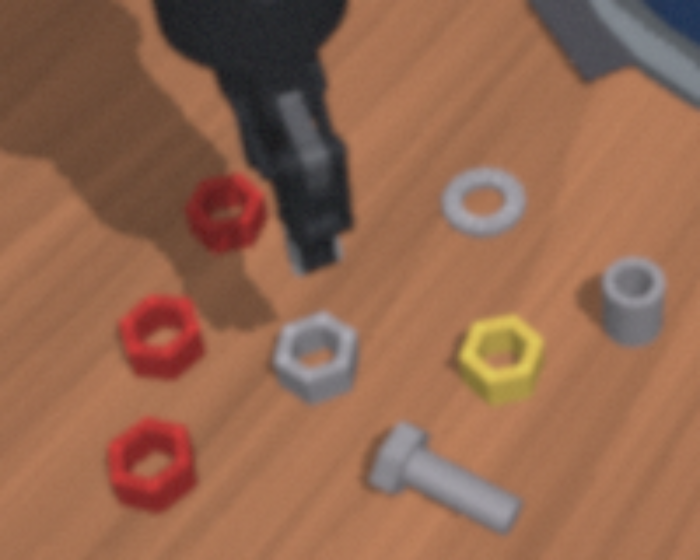

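The tips, at gap 60, are at z≈0.127 against the reported 0.0825 (same offset plus set-back). They straddle the nut (crop (315,357)) and clear the bolt head (400,455) by about 16 mm. Descend and grip.

{"method": "carry_out", "body": {
  "steps": [
    [[0,0,0],[-0.1,-0.1,4],75],
    [[0,0,0],[-0.1,-0.1,8],75],
    [[0,0,0],[-0.1,-0.1,10.5],75],
    [[0,0,0],[-0.1,-0.1,11.7],75],
    [[0,0,0],[-0.1,-0.1,11.7],75],
    [[0,0,0],[-0.1,-0.1,11.7],200],
    [[0,0,0],[-0.1,-0.1,11.7],255],
    [[0,0,0],[-0.1,-0.1,11.7],255]
  ],
  "force": 50
}}

```text
clock: 10.7
tcp_pos: [0.463, -0.3238, -0.0336]
orientation: [0.002, 0.881, 0.474, 0.0]
wrist_force: [-0.1, 0.1, 5.2]
finger_gap: 0.0348
grip_force: 51.0
```

```bash
python3 go.py .4625 -.323 .1 56.5
```

```text
turn [0.18 0.03 0.04] shift cm [  0.03  -0.05 -13.36]
10.7 tcp [ 0.463  -0.3238 -0.0336] yaw 56.54 z [ 0.0023 -0.0022 -1.    ] j [-0.752  0.464 -0.334  0.77  -0.     1.403] gap 0.0348322826576664 grip 51.02644524537027 F [-0.1  0.1  5.2]
```

{"method": "carry_out", "body": {
  "steps": [
    [[0,0,0],[0,0,-2],255],
    [[0,0,0],[0,0,-6],255],
    [[0,0,0],[0,0,-11],255],
    [[0,0,0],[0,0,-15],255],
    [[0,0,0],[0,0,-18],255],
    [[0,0,0],[0,0,-18],255],
    [[0,0,0],[0,0,-18],255],
    [[0,0,0],[0,0,-18],255]
  ]
}}

```text
clock: 11.7
tcp_pos: [0.461, -0.3219, 0.143]
orientation: [-0.001, 0.881, 0.474, -0.001]
wrist_force: [0.4, 0.5, -1.5]
finger_gap: 0.0348
grip_force: 50.3
```

```bash
python3 go.py .4994 .0226 .145 58.6
```

```text
turn [-0.18 -0.03 -2.06] shift cm [ 30.86 -15.79  -0.13]
11.7 tcp [ 0.461  -0.3219  0.143 ] yaw 56.54 z [-0.0023  0.0021 -1.    ] j [-0.752  0.312 -0.086  1.176 -0.     1.402] gap 0.03479892790045695 grip 50.27888585580513 F [ 0.4  0.5 -1.5]
```

{"method": "carry_out", "body": {
  "steps": [
    [[0,0,-2],[3.5,-1.8,0],255],
    [[0,0,-2],[8,-4.1,0],255],
    [[0,0,-2],[13,-6.6,0],255],
    [[0,0,-2],[18,-9.2,0],255],
    [[0,0,-2],[23,-11.8,0],255],
    [[0,0,-2],[27.5,-14.1,0],255],
    [[0,0,-2],[30.2,-15.5,0],255],
    [[0,0,-2],[30.9,-15.8,0],255]
  ]
}}

```text
clock: 12.7
tcp_pos: [0.4996, 0.0239, 0.1436]
orientation: [-0.001, 0.872, 0.49, -0.001]
wrist_force: [-0.4, -0.8, -1.0]
finger_gap: 0.0351
grip_force: 50.2
```

```bash
python3 go.py .4994 .0226 .028 58.6
python3 - <<'E'
from h import *
im,d,W=cloud('scene'); save('s6.png',cv2.resize(im[60:260,220:460],None,fx=3,fy=3))
E
```

```text
turn [-0.11  0.06  0.11] shift cm [-0.11  0.07 11.56]
12.7 tcp [0.4996 0.0239 0.1436] yaw 58.71 z [-2.2e-03  1.0e-04 -1.0e+00] j [-0.113  0.194 -0.241  1.138 -0.     2.004] gap 0.03505452838605209 grip 50.220246501266956 F [-0.4 -0.8 -1. ]
```

View pics/s6.png

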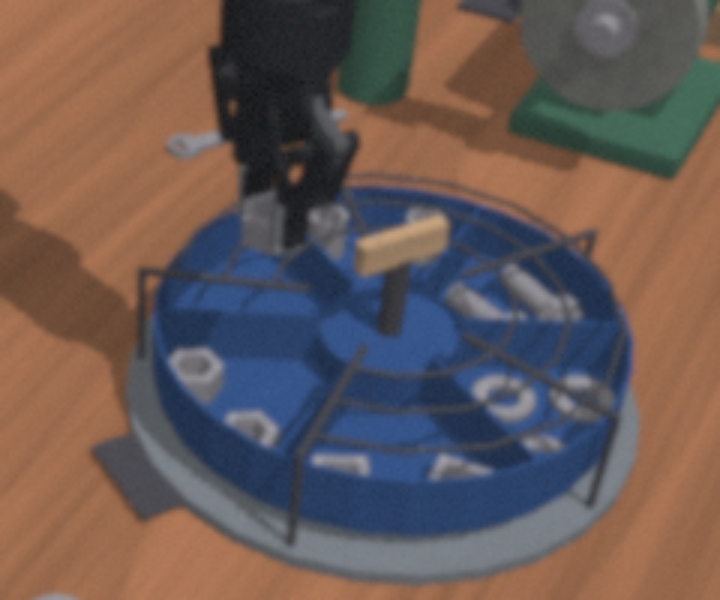

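The hex bin (nuts at crop (195,370), (250,430)) is under the opening between the wires at (140,275) and (295,455), with the nut held above it. Lower it into the bin and release.

{"method": "carry_out", "body": {
  "steps": [
    [[0,0,0],[-0.1,0.1,3],255],
    [[0,0,0],[-0.1,0.1,6],255],
    [[0,0,0],[-0.1,0.1,9],255],
    [[0,0,0],[-0.1,0.1,11],255],
    [[0,0,0],[-0.1,0.1,11],255],
    [[0,0,0],[-0.1,0.1,11],75],
    [[0,0,0],[-0.1,0.1,11],75],
    [[0,0,0],[-0.1,0.1,11],75]
  ]
}}

```text
clock: 13.75
tcp_pos: [0.5017, 0.0206, 0.0357]
orientation: [0.001, 0.872, 0.489, 0.001]
wrist_force: [0.0, 1.1, 0.4]
finger_gap: 0.0605
grip_force: 0.0
```

{"method": "carry_out", "body": {
  "steps": [
    [[0,0,0],[0,0,-3],75],
    [[0,0,0],[0,0,-7],75],
    [[0,0,0],[0,0,-12],75],
    [[0,0,0],[-2,0,-16],75],
    [[0,0,0],[-7,0,-17],75],
    [[0,0,0],[-12,0,-17],75],
    [[0,0,0],[-17,0,-17],75],
    [[0,0,0],[-18,0,-17],75]
  ]
}}

```text
clock: 14.75
tcp_pos: [0.4058, -0.1346, 0.2055]
orientation: [0.001, 0.873, 0.487, 0.0]
wrist_force: [0.6, 0.7, 0.1]
finger_gap: 0.0604
grip_force: 0.0
```

```bash
python3 go.py .4994 .0226 .028 58.6
python3 - <<'E'
from ang import *
im,d,W=cloud('top'); ang(W,im,np.array([.5537,.114])); im2,d,W=cloud('scene')
c=np.hstack([cv2.resize(im[125:295,100:285],(400,368)),cv2.resize(im2[90:260,220:405],(400,368))]); save('f.png',c)
E
```

```text
turn [ 0.08  0.02 -0.27] shift cm [18.3  -0.31 17.74]
14.75 tcp [ 0.4058 -0.1346  0.2055] yaw 58.33 z [ 0.001 -0.001 -1.   ] j [-0.508  0.023 -0.282  1.265 -0.     1.615] gap 0.06042379680233147 grip 0.0 F [0.6 0.7 0.1]
div n 410 mod60 28.57472930257873 0.9980322247620375
wires [(-180, 10), (-170, 34), (-160, 109), (-90, 91), (-80, 23), (-70, 16), (-60, 32), (-50, 30), (-40, 33), (-30, 33), (-20, 131), (-10, 26), (0, 31), (10, 26), (20, 20), (30, 30), (40, 38), (50, 136), (60, 39), (70, 36), (80, 21), (90, 41), (100, 43), (110, 36), (120, 101), (130, 52), (140, 28), (150, 41), (160, 17)]
rim 466 [0.55398479 0.11427198] 0.1656510034227376
```

View pics/f.png

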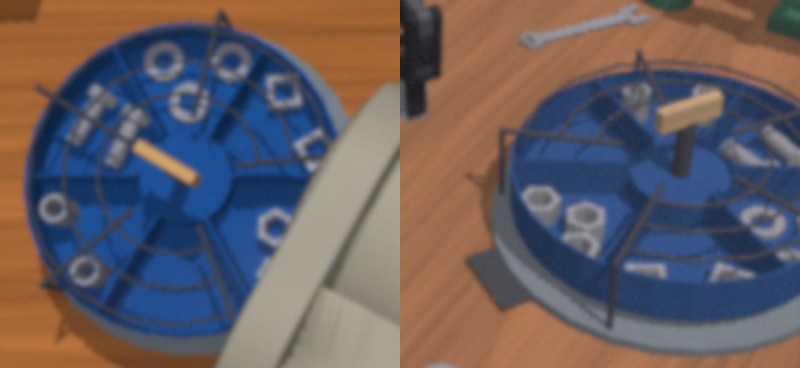

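The right half shows three hex nuts in the bin ((540,195), (585,215), (580,243)), and the tray is still at -121.4° with nothing touching it.

```bash
python3 -c "
from workcell import env
print(env.hand_in())"
```

```text
the job is handed in; nothing more can be done
None
```

The hex-nut bin stands under the opening to within about half a degree, the loose hex nut was dropped into it and released, and the job was handed in at about 15 s with the arm clear; no verdict was shown.

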